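# Switch the kitchen timer on and stand it on the riser

### The arm

A 6-joint arm with a two-finger parallel gripper is mounted at the origin on the work surface. World frame = base frame: x ahead of the robot, y to its left, z up, the work surface at z = 0. Lengths are in m, angles in degrees, forces in N, time in s.
With the tool pointing down it reaches from about 0.275 to 0.825 m from the base axis. Payload 5.2 kg.
Tool frame: the origin (TCP) lies at the very end of the fingers, on their centre line; the grasp point (between the pads) lies 19 mm behind it; z points along the fingers, y is the direction in which the jaws open and shut (so a half turn about z gives the same grasp; the last joint's range is limited). The gripper opens to 93 mm and grips with 3 to 60 N. Pads are 15 mm wide; open, the fingers measure 128 mm over their backs; the gripper's body (75 mm by 188 mm) begins 65 mm behind the grasp point.
Start: joints at [-80.088, 14.817, 87.949, -0, 77.235, -11.62], TCP at [0.202, -0.512, 0.219] pointing down, gripper open.
Joint ranges: [-179.93, 179.93], [-52.35, 119.4], [10.71, 147.94], [-69.91, 249.91], [12.55, 155.21], [-178.61, 178.61]. Speed limits (degrees/s): [147.25, 147.25, 180, 180, 180, 180].

### API

Orientations are given as a 3x3 rotation matrix whose columns are the frame's x, y, z axes.
In Python, from workcell import manip gives the robot as it stands. Calls block until the motion is done:
- manip.goto(position, orientation): joint-space move of the TCP to a pose.
- manip.movel(position, frame=None, speed=0.15, max_force=None): straight line of the TCP; frame=None keeps the orientation; speed is the mean speed in m/s. With max_force (N) it stops when the force on the tool has changed by that much, and returns True; else False.
- manip.goto_joints(angles): joint-space move.
- manip.gripper_to(opening): opening from 0.0 (shut) to 1.0 (fully open); the grip force is fixed at half the most; returns when the fingers have stopped.
- manip.pause(seconds).
- manip.solve_ik(position, orientation): joint angles nearest the present ones, or None.
- manip.get_image(name): name is "side" or "top" or "wrist"; returns the picture (420x560x3 uint8, red, green, blue); there is no depth.
- manip.camera_model(name): a dict with "fx", "fy", "cx", "cy" (pixels), "R" (3x3) and "t" (3): a world point X has camera coordinates R X + t; the wrist camera has in their place "mount" (4x4, takes a point from camera to tool coordinates, whose origin is the TCP and whose axes are the flange's). Camera axes: x right, y down, z forward; pixel columns grow to the right and rows downward; lengths in m; the calibration is good to about 2 mm. A picture is of the moment at which its call begins: read the wrist's pose just before it. camera_model takes no time and is no camera call.
A pose or a line that the arm cannot do raises manip.Unreachable and nothing moves.
- manip.job_done(): hands the job in, once; it reports no verdict.
Trained networks look in the newest picture that a camera, given by its name, has taken for a name from the list of things; names that differ only in an ending like _2 or _b are one class to them, and where a whole thing is asked for, a point or a joint stands for the part that bears it (a point fixed in the world has none). Each returns a list of dicts, best first, with "score" (0 to 1); they miss things now and then, are a little off and sometimes report something else, mostly with a low value. They report only what shows in the picture. A call takes as long as a camera call.
- manip.find_in(label, camera): "point" ([column, row] in pixels, amid what is visible of it).
- manip.silhouettes(label, camera): "mask" (420x560 bool, what is visible of it) and "point" ([column, row] in pixels, amid what is visible of it).
- manip.spot_point(label, camera): "point" ([column, row] in pixels: a listed point, or the origin of a listed thing).
Readings, each from a call of its own:
- manip.current_time_s(): time.
- manip.current_joint_positions(): joint angles.
- manip.current_joint_velocities(): joint speeds.
- manip.current_joint_torque(): joint torques, N m.
- manip.current_tcp_pos(): TCP position.
- manip.current_tool_rot(): TCP orientation.
- manip.current_force(): force on the tool from outside, world axes, zero at the start.
- manip.current_torque(): the same for the moment, N m.
- manip.current_opening(): opening from 0.0 (shut) to 1.0 (fully open).
Only numpy, scipy, OpenCV 4.12 (cv2) and the standard library are available. Lean on these libraries where they do the work, as an engineer would, in place of code of your own. Each camera call takes 0.05 s, during which the arm holds its last target. There are 200 camera calls.

### The job

The yellow kitchen timer is parked on one of its short ends and is switched off. Lay it flat on its display side and let go of it, slide the white ridge of the switch on its back all the way over to the green dot while it lies there, then pick it up again and stand it on its black rubber foot on the low steel riser, with the display looking towards you, squarely out over the riser's near long edge. Set it down gently each time, without dropping it, and leave the bell and all the other things where they are.

Things in the scene. Friction and masses are not known exactly. Their poses are not given: they have to be found in the camera images.
- timer: Kitchen timer: a loose yellow rubber-armoured block, 36 mm thick (its x), 54 mm from foot to top edge (its y), 64 mm long (its z), about 0.3 kg. Origin at the centre of the block. +x looks out of the display, +y towards the top edge, the short black-ribbed ends are at z = -32 and +32 mm. At the start it stands on its -z end, +z up, display roughly towards the robot.
- display (a point): Centre of the timer's display side (black panel, grey-green screen), at x = +18 mm of the timer. Laid on it, the timer's centre is 18 mm and its back 36 mm above the counter.
- foot (a point): Centre of the timer's black rubber foot, the side at y = -27 mm of the timer. Stood on it, +y points up and the timer's centre is 27 mm above what it stands on.
- back (a point): Centre of the timer's back, the side at x = -18 mm of the timer, with the battery door and the switch.
- switch (a joint): Slide switch on the timer's back, in m: 0 = off (by the red dot), 0.008 = on (by the green dot). It moves along the timer's +z. A spring detent holds it at either end: about 1 N on the ridge starts it, and past half way (0.004) it snaps over by itself.
- ridge (a point): Middle of the top of the switch's white ridge. The ridge stands 4 mm proud of the timer's back; it is 15 mm long across the travel (timer's y) and 4.5 mm wide along the travel (timer's z). In the timer's frame it lies at x = -22, y = +10, z = -4 mm when off and z = +4 mm when on. The switch plate around it is flush with the back.
- riser: Low stainless riser standing fixed on the counter: a bench-like shelf 150 mm deep (x), 420 mm long (y) and 50 mm high. Origin at the centre of its underside; z up; +x points to its far long edge (away from the robot).
- riser_deck (a point): Centre of the riser's flat top, 50 mm above the counter.
- riser_near_edge (a point): Middle of the riser's near long edge (the robot's side, its -x side), at the height of its top.
- bell: Red service bell on the riser, somewhere along it: black round base 80 mm across, red dome, 49 mm high in all. Origin at the centre of its underside.
- mill: Dark wooden pepper mill, 54 mm across, 140 mm high; origin at its foot.
- spice: Amber spice jar with a red cap, 52 mm across, 100 mm high; origin at its foot.
- squeeze: White squeeze bottle, 58 mm across, 140 mm high; origin at its foot.
- ramekin: White ramekin, 74 mm across, 42 mm high; origin at its foot.
- spatula: Spatula lying flat, 240 mm long; origin under its middle, x along its length.
- saltbox: Open wooden salt box with a spoon in it, 110 x 100 x 55 mm, spoon to 80 mm high; origin at its foot.

How it is judged (in metres and radians):
On the way, in this order (a step that is already met when the one before it is completed fails the run):
1. the timer lies flat on its display, let go of, with the switch still off (angle between timer's own x axis and vertical above 3 rad and contact force between the fingers and timer below 0.1 N and linear speed of timer below 0.02 m/s and value of joint switch below 0.002 m), for 0.2 s.
2. the switch is slid to on while the timer lies on its display (value of joint switch above 0.0065 m and angle between timer's own x axis and vertical above 2.9 rad), for 0.1 s.
At the end, for the whole second after the job is handed in: The switch is on (over 6.5 mm), and the timer stands upright on its foot (within 0.1 rad) on the riser's top, its centre within 60 mm of the riser's centre along its depth and 180 mm along its length, the display facing over the near long edge within 0.35 rad, let go of and at rest (value of joint switch above 0.0065 m and angle between timer's own y axis and vertical below 0.1 rad and z of timer in the frame of riser_deck between 0.022 and 0.032 m and x of timer in the frame of riser_deck between -0.06 and 0.06 m and y of timer in the frame of riser_deck between -0.18 and 0.18 m and angle between the x axis of timer and the x axis of riser, either way round below 0.35 rad and x of riser_near_edge in the frame of timer above 0.005 m and contact force between the fingers and timer below 0.1 N and linear speed of timer below 0.01 m/s); the robot touches nothing.
It fails at once if the timer falls or is thrown: it moves faster than 0.5 m/s while not held (linear speed of timer above 0.5 m/s and contact force between the fingers and timer below 0.1 N).
It fails at once if the bell is moved more than 30 mm (distance of bell from where it was at the start of the episode above 0.03 m).
It fails at once if one of the other things on the counter is moved more than 30 mm (distance of any of mill, spice, squeeze, ramekin, spatula, saltbox from where it was at the start of the episode above 0.03 m).
It also fails if it takes over 72 s, if anything falls off the work surface, if the arm or the gripper's body presses on something with over 40 N, if the wrist force passes 120 N, or if a joint passes its speed limit or range.

## Working session

There is one attempt and no reset: what is moved stays moved. The work goes in short steps, each a Python script; the robot and the scene stay as the last script left them, time stands still between calls to the robot, and variables do not carry over. Pictures are saved under pics/ and viewed, about 8 in all and at most 12, crops included, and the job is handed in when it is done.

```bash
mkdir -p pics; ls; python3 - <<'E'
from workcell import manip as m
import cv2,numpy as np
for c in ("side","top"):
    im=m.get_image(c); cv2.imwrite(f"pics/{c}0.png",im[:,:,::-1])
    k=m.camera_model(c); print(c,k['fx'],k['cx'],k['cy'],(-k['R'].T@k['t']).round(3),k['R'].round(3).tolist())
    for l in ("timer","display","ridge","foot","back","riser_deck","riser_near_edge","bell","mill","spice","squeeze","ramekin","spatula","saltbox"):
        r=m.spot_point(l,c)[:2]; print(l,[(np.round(d['point']).tolist(),round(d['score'],2)) for d in r])
print(m.camera_model("wrist"),m.current_time_s())
E
```

```text
pics
side 405.8955236580574 284.05599023073955 206.47664582652342 [-0.035  0.806  0.902] [[-0.807, -0.591, -0.009], [-0.373, 0.521, -0.767], [0.458, -0.616, -0.641]]
timer [([346.0, 191.0], 0.69)]
display [([352.0, 190.0], 0.63), ([348.0, 190.0], 0.25)]
ridge [([341.0, 152.0], 0.2)]
foot [([342.0, 195.0], 0.79), ([353.0, 191.0], 0.71)]
back [([343.0, 189.0], 0.65), ([244.0, 245.0], 0.25)]
riser_deck [([252.0, 234.0], 0.98)]
riser_near_edge [([269.0, 244.0], 0.88)]
bell [([247.0, 242.0], 0.95)]
mill [([336.0, 152.0], 0.91)]
spice [([346.0, 187.0], 0.69), ([182.0, 345.0], 0.57)]
squeeze [([261.0, 185.0], 0.83)]
ramekin [([292.0, 314.0], 0.76), ([183.0, 346.0], 0.7)]
spatula [([336.0, 243.0], 0.95), ([353.0, 192.0], 0.73)]
saltbox [([240.0, 359.0], 0.65), ([347.0, 190.0], 0.55)]
top 524.0027557692741 284.9836413763545 212.537840066233 [0.343 0.038 1.528] [[-0.011, -1.0, 0.009], [-0.991, 0.01, -0.136], [0.136, -0.011, -0.991]]
timer [([376.0, 239.0], 0.8)]
display [([376.0, 251.0], 0.57)]
ridge []
foot [([367.0, 239.0], 0.88)]
back [([371.0, 235.0], 0.81)]
riser_deck [([241.0, 203.0], 0.8)]
riser_near_edge [([235.0, 231.0], 0.95), ([242.0, 203.0], 0.21)]
bell [([227.0, 207.0], 0.87)]
mill [([241.0, 201.0], 0.63), ([450.0, 183.0], 0.59)]
spice [([118.0, 228.0], 0.63)]
squeeze [([325.0, 147.0], 0.95)]
ramekin [([194.0, 284.0], 0.82)]
spatula [([294.0, 272.0], 0.59)]
saltbox [([137.0, 279.0], 0.8)]
{'fx': 338.63656102628846, 'fy': 338.63656102628846, 'cx': 276.37588543375807, 'cy': 207.76637403602098, 'mount': array([[-1.44831747e-04, -9.66321568e-01, -2.57337533e-01,
         7.16919102e-02],
       [ 9.99999977e-01, -1.80476261e-04,  1.14893303e-04,
         8.77641676e-04],
       [-1.57467193e-04, -2.57337511e-01,  9.66321572e-01,
        -1.66723117e-01],
       [ 0.00000000e+00,  0.00000000e+00,  0.00000000e+00,
         1.00000000e+00]])} 1.5
```

View pics/top0.png

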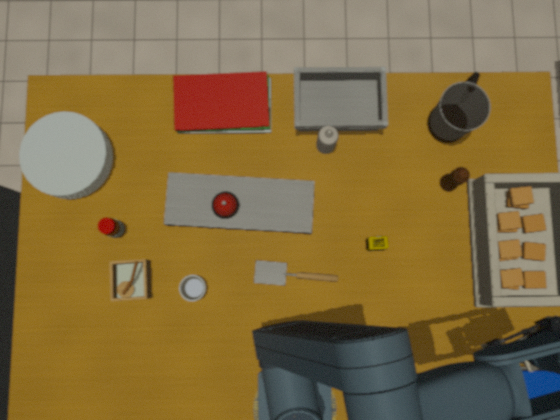

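View pics/side0.png

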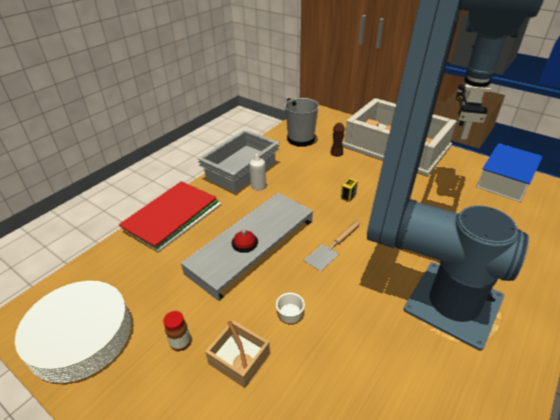

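```bash
cat > h.py <<'E'
from workcell import manip as m
import cv2,numpy as np
def cam(c):
    k=m.camera_model(c)
    if c!="wrist": return k,k['R'],k['t']
    T=np.eye(4);T[:3,:3]=m.current_tool_rot();T[:3,3]=m.current_tcp_pos()
    W=np.linalg.inv(T@np.array(k['mount'])); return k,W[:3,:3],W[:3,3]
def proj(c,X,K=None):
    k,R,t=K or cam(c); p=np.asarray(X)@R.T+t
    return np.stack([k['fx']*p[...,0]/p[...,2]+k['cx'],k['fy']*p[...,1]/p[...,2]+k['cy']],-1)
def atz(c,uv,z,K=None):
    k,R,t=K or cam(c); d=R.T@[(uv[0]-k['cx'])/k['fx'],(uv[1]-k['cy'])/k['fy'],1]; o=-R.T@t
    return o+d*(z-o[2])/d[2]
E
python3 - <<'E'
from h import *
print("top")
for n,uv,z in [("timer",(376,239),.032),("deck",(241,203),.05),("edge",(235,231),.05),("bell",(227,207),.05),("mill",(450,183),0),("spice",(118,228),0),("squeeze",(325,147),0),("ramekin",(194,284),0),("spat",(294,272),0),("salt",(137,279),0)]: print(n,atz("top",uv,z).round(3))
print("side")
for n,uv,z in [("timer",(346,191),.032),("deck",(252,234),.05),("edge",(269,244),.05),("bell",(247,242),.05),("mill",(336,152),0),("spat",(336,243),0)]: print(n,atz("side",uv,z).round(3))
E
```

```text
top
timer [ 0.469 -0.239  0.032]
deck [0.574 0.146 0.05 ]
edge [0.494 0.163 0.05 ]
bell [0.563 0.186 0.05 ]
mill [ 0.637 -0.471  0.   ]
spice [0.512 0.509 0.   ]
squeeze [ 0.75  -0.101  0.   ]
ramekin [0.347 0.285 0.   ]
spat [ 0.378 -0.003  0.   ]
salt [0.363 0.45  0.   ]
side
timer [ 0.46  -0.224  0.032]
deck [0.576 0.149 0.05 ]
edge [0.508 0.153 0.05 ]
bell [0.566 0.184 0.05 ]
mill [ 0.642 -0.468  0.   ]
spat [ 0.372 -0.011  0.   ]
```

Top view: timer at about (376,242), riser centre (241,203), bell (225,205), spatula (295,272). The side view agrees: timer (349,189), bell (245,241). Next I'll get a wrist close-up for the timer's yaw.

```bash
cat >> h.py <<'E'
from scipy.optimize import minimize
from scipy.spatial.transform import Rotation as Ro
def tool(a,tilt=0,yaw_ref=None):
    """tool pointing down, tool x at heading a (deg), then pitched so that tool z leans by tilt (deg) towards heading a"""
    a,t=np.radians([a,tilt]); h=np.array([np.cos(a),np.sin(a),0]); u=np.array([0,0,1.])
    z=np.sin(t)*h-np.cos(t)*u; x=np.cos(t)*h+np.sin(t)*u
    return np.stack([x,np.cross(z,x),z],1)
def boxmask(c,R,p,dims,K):
    C=np.array([[i,j,k] for i in(-1,1) for j in(-1,1) for k in(-1,1)])*np.array(dims)/2
    uv=proj(c,C@R.T+p,K); h=cv2.convexHull((uv*16).astype(np.int32))
    M=np.zeros((420,560),np.uint8); cv2.fillConvexPoly(M,h,255,cv2.LINE_AA,4); return M/255.
def fit(views,Rfun,p0,dims,z):
    """views: (cam,mask,K). fits x,y,yaw"""
    def cost(v):
        s=0
        for c,M,K in views:
            B=boxmask(c,Rfun(v[2]),np.array([v[0],v[1],z]),dims,K); s+=1-np.minimum(B,M).sum()/np.maximum(B,M).sum()
        return s
    best=None
    for y in np.arange(-40,41,10):
        S=np.array([[p0[0],p0[1],y]]*4,float); S[1,0]+=.01;S[2,1]+=.01;S[3,2]+=8
        r=minimize(cost,S[0],method="Nelder-Mead",options=dict(initial_simplex=S,xatol=1e-4,fatol=1e-5))
        if best is None or r.fun<best.fun: best=r
    return best
E
python3 - <<'E'
from h import *
p=np.array([.465,-.235,.26])
for a in (180,150,-170,160): 
    q=m.solve_ik(p,tool(a)); print(a,q if q is None else np.round(q))
q=m.solve_ik(p+[-.06,0,0],tool(180,20)); print(q)
m.goto(p+[-.06,0,0],tool(180))
K=cam("wrist"); im=m.get_image("wrist"); cv2.imwrite("pics/w1.png",im[:,:,::-1])
s=m.silhouettes("timer","wrist"); print([(d['score'],d['point'],d['mask'].sum()) for d in s])
np.save("m1.npy",s[0]['mask'])
r=fit([("wrist",s[0]['mask'].astype(float),K)],lambda y:Ro.from_euler('z',y,degrees=True).as_matrix()@np.array([[-1,0,0],[0,-1,0],[0,0,1.]]),p[:2],(.036,.054,.064),.032)
print(r.x,r.fun)
for l in("display","foot","back"): print(l,[(d['point'],d['score']) for d in m.spot_point(l,"wrist")[:2]])
# reach check of tilted grasps
for t in (-50,-45,-40,-30,30,40,45,50,60):
    for y in (0,180):
        R=tool(0,t)@np.diag([1,1,1]) if y==0 else tool(180,-t)
        q=m.solve_ik(np.array([.465,-.235,.05]),R); print(t,y,None if q is None else np.round(q))
E
```

```text
180 [ -39.   10.   88.   -0.   82. -129.]
150 [-39.  10.  88.  -0.  82. -99.]
-170 [ -39.   10.   88.   -0.   82. -139.]
160 [ -39.   10.   88.   -0.   82. -109.]
[ -34.90282176   17.26944298   81.89667272  -11.37926476   97.30934974
 -124.71591093]
[(0.79, [272.2, 224.1], np.int64(1969))]
[ 0.45721804 -0.23962253  5.68157564] 0.09719766054938594
display [([273.0, 204.7], 0.96)]
foot [([296.4, 220.0], 0.57)]
back [([276.9, 236.0], 0.77)]
-50 0 [-26.  53.  65. -20. 108.  66.]
-50 180 [ -26.   53.   65.  -20.  108. -114.]
-45 0 [-26.  50.  69. -19. 103.  66.]
-45 180 [ -26.   50.   69.  -19.  103. -114.]
-40 0 [-27.  46.  73. -17.  97.  66.]
-40 180 [ -27.   46.   73.  -17.   97. -114.]
-30 0 [-29.  40.  80. -14.  87.  65.]
-30 180 [ -29.   40.   80.  -14.   87. -115.]
30 0 [-57.  14. 127.  52.  32. -11.]
30 180 [-57.  14. 127.  52.  32. 169.]
40 0 [-65.  17. 134.  77.  37. -43.]
40 180 [-65.  17. 134.  77.  37. 137.]
45 0 [-70.  20. 137.  86.  42. -56.]
45 180 [-70.  20. 137.  86.  42. 124.]
50 0 [-74.  24. 140.  92.  47. -68.]
50 180 [-74.  24. 140.  92.  47. 112.]
60 0 [-81.  35. 144.  98.  60. -89.]
60 180 [-81.  35. 144.  98.  60.  91.]
```

View pics/w1.png

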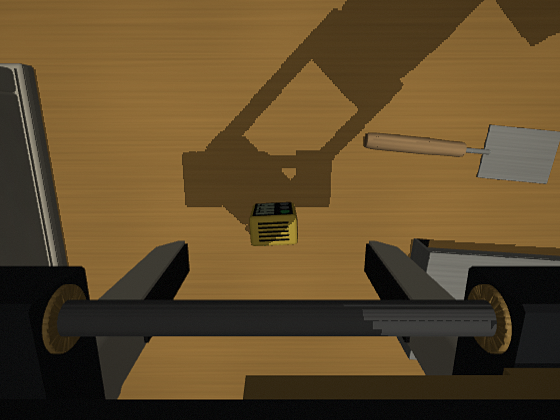

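The wrist view shows the timer at (273,224), with the display on the robot side (273,208) and the foot to the right. I'll check the fit on a larger view, coming closer.

```bash
python3 - <<'E'
from h import *
m.goto([.40,-.24,.20],tool(180,0))
K=cam("wrist"); im=m.get_image("wrist")
s=m.silhouettes("timer","wrist"); M=s[0]['mask'].astype(float); print(s[0]['score'],M.sum())
f=lambda y:Ro.from_euler('z',y,degrees=True).as_matrix()@np.array([[-1,0,0],[0,-1,0],[0,0,1.]])
r=fit([("wrist",M,K)],f,(.46,-.24),(.036,.054,.064),.032); print(r.x,r.fun)
o=im[:,:,::-1].copy()
C=np.array([[i,j,k] for i in(-1,1) for j in(-1,1) for k in(-1,1)])*np.array((.036,.054,.064))/2
uv=proj("wrist",C@f(r.x[2]).T+[r.x[0],r.x[1],.032],K)
u0,v0=uv.mean(0).astype(int); S=6
cr=cv2.resize(o[v0-45:v0+45,u0-60:u0+60],None,fx=S,fy=S,interpolation=cv2.INTER_CUBIC)
cs,_=cv2.findContours(M.astype(np.uint8)[v0-45:v0+45,u0-60:u0+60].repeat(S,0).repeat(S,1),0,2); cv2.drawContours(cr,cs,-1,(255,0,0),1)
q=((uv-[u0-60,v0-45]+.5)*S).astype(int)
for a in range(8):
    for b in range(a):
        if bin(a^b).count('1')==1: cv2.line(cr,q[a].tolist(),q[b].tolist(),(0,0,255),1)
cv2.imwrite("pics/w2.png",cr)
E
```

```text
0.78 2772.0
[ 0.45738302 -0.23939032  6.6912094 ] 0.1110080905395664
```

View pics/w2.png

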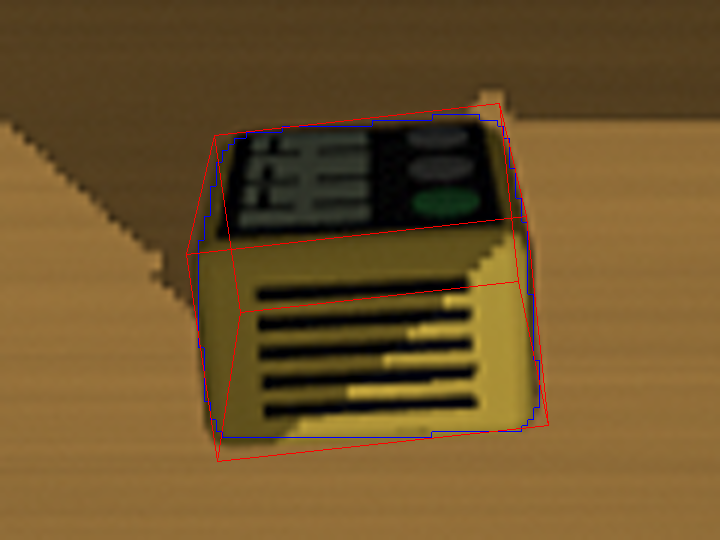

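The box fit is loose because the timer's corners are rounded. The grille bars run from (258,295) to (470,283), which puts the yaw at about 3.5° with the centre near (0.458,-0.239). Next: the riser pose and an IK search over lay-down headings.

```bash
python3 - <<'E'
from h import *
m.get_image("top"); M=m.silhouettes("riser","top")[0]['mask']
f=lambda y:Ro.from_euler('z',y,degrees=True).as_matrix()
K=cam("top")
b=m.silhouettes("bell","top")[0]['mask']
r=fit([("top",np.maximum(M,b).astype(float),K)],f,(.575,.148),(.15,.42,.05),.025); print("riser",r.x,r.fun)
x,y,w=r.x; R=f(w)
print("bell local",R.T@(np.array([.564,.185,0])-[x,y,0]))
tgt=np.array([x,y,0])+R@[0,-.125,.077]; print("tgt",tgt)
sh=lambda q:None if q is None else np.round(q).tolist()
for t2 in (30,40,50): print("final",t2,sh(m.solve_ik(tgt,tool(w,-t2))),sh(m.solve_ik(tgt,tool(w+180,t2))))
for px,py in ((.46,-.24),(.42,-.3),(.5,-.2)):
  p=np.array([px,py,.02])
  for h in (90,120,150,180,210,240,270,0):
    o=[m.solve_ik(p,R) for R in (tool(h,-45),tool(h+180,45),tool(h-90,50),tool(h+90,-50),tool(h-90,40))]
    print(p[:2],h,[sh(q) for q in o])
E
```

```text
riser [ 0.57921623  0.15294317 -3.77783458] 0.06348446397474694
bell local [-0.01729532  0.03098461  0.        ]
tgt [0.57098024 0.02821479 0.077     ]
final 30 [-7.0, 44.0, 67.0, -2.0, 99.0, 87.0] [-7.0, 44.0, 67.0, -2.0, 99.0, -93.0]
final 40 [-7.0, 51.0, 58.0, -2.0, 111.0, 87.0] [-7.0, 51.0, 58.0, -2.0, 111.0, -93.0]
final 50 [-7.0, 59.0, 49.0, -3.0, 122.0, 87.0] [-7.0, 59.0, 49.0, -3.0, 122.0, -93.0]
[ 0.46 -0.24] 90 [None, None, [-75.0, 30.0, 140.0, 97.0, 48.0, -77.0], [-75.0, 30.0, 140.0, 97.0, 48.0, 103.0], [-67.0, 22.0, 135.0, 84.0, 36.0, -53.0]]
[ 0.46 -0.24] 120 [[-22.0, 26.0, 136.0, 235.0, 32.0, 68.0], [-22.0, 26.0, 136.0, 235.0, 32.0, -112.0], [-75.0, 34.0, 121.0, 58.0, 60.0, -62.0], [-75.0, 34.0, 121.0, 58.0, 60.0, 118.0], [-69.0, 28.0, 120.0, 52.0, 53.0, -49.0]]
[ 0.46 -0.24] 150 [[-50.0, 24.0, 146.0, 155.0, 36.0, 96.0], [-50.0, 24.0, 146.0, 155.0, 36.0, -84.0], [-68.0, 41.0, 100.0, 38.0, 78.0, -60.0], [-68.0, 41.0, 100.0, 38.0, 78.0, 120.0], [-64.0, 35.0, 103.0, 34.0, 71.0, -54.0]]
[ 0.46 -0.24] 180 [[-71.0, 25.0, 138.0, 92.0, 42.0, 114.0], [-71.0, 25.0, 138.0, 92.0, 4
[... 3571 characters left out ...]
, 48.0, 73.0, 12.0, 97.0, -75.0]]
[ 0.5 -0.2] 240 [[-60.0, 38.0, 103.0, 40.0, 72.0, 126.0], [-60.0, 38.0, 103.0, 40.0, 72.0, -54.0], [-32.0, 59.0, 58.0, -2.0, 113.0, -92.0], [-32.0, 59.0, 58.0, -2.0, 113.0, 88.0], [-33.0, 51.0, 67.0, -2.0, 102.0, -92.0]]
[ 0.5 -0.2] 270 [[-52.0, 45.0, 84.0, 26.0, 89.0, 118.0], [-52.0, 45.0, 84.0, 26.0, 89.0, -62.0], [-22.0, 58.0, 60.0, -18.0, 109.0, -111.0], [-22.0, 58.0, 60.0, -18.0, 109.0, 69.0], [-24.0, 50.0, 69.0, -15.0, 98.0, -111.0]]
[ 0.5 -0.2] 0 [[-23.0, 54.0, 65.0, -16.0, 104.0, 69.0], [-23.0, 54.0, 65.0, -16.0, 104.0, -111.0], [-3.0, 37.0, 111.0, -69.0, 55.0, -130.0], [-3.0, 37.0, 111.0, -69.0, 55.0, 50.0], [-9.0, 32.0, 111.0, -59.0, 48.0, -143.0]]
```

```bash
cat >> h.py <<'E'
def cols(x,z): x=np.array(x,float);z=np.array(z,float); return np.stack([x,np.cross(z,x),z],1)
def hd(a): a=np.radians(a); return np.array([np.cos(a),np.sin(a),0])
UP=np.array([0,0,1.])
E
python3 - <<'E'
from h import *
g=np.array([-.006,0,0])
Rt=cols(hd(183.5),UP); pt=np.array([.458,-.239,.032])
R1=tool(3.5,-45); tcp=pt+Rt@g+.019*R1[:,2]
m.gripper_to(1.0)
m.goto(tcp-.13*R1[:,2],R1); m.movel(tcp,speed=.12); print("tcp",tcp)
m.gripper_to(0.3); print("open mm",m.current_opening()*93,m.current_force())
m.movel(tcp+[0,0,.1],speed=.1); print(m.current_opening()*93,m.current_force())
h=240
R2=tool(h+180,45); Rt2=R2@R1.T@Rt; print(Rt2.round(3))
p2=np.array([.46,-.24,.018]); tcp2=p2+Rt2@g+.019*R2[:,2]
m.goto(tcp2+[0,0,.08],R2); m.pause(.2)
cv2.imwrite("pics/s1.png",cv2.resize(m.get_image("side")[140:240,280:420,::-1],None,fx=5,fy=5))
print(m.current_opening()*93,m.current_time_s())
E
```

```text
tcp [ 0.45057884 -0.2394539   0.01856497]
open mm 53.742504793911664 [-0.19558115  0.04676686  0.14448191]
54.046879021550374 [-0.11148213 -0.03206583 -3.13267734]
[[-0.     0.866 -0.5  ]
 [-0.    -0.5   -0.866]
 [-1.     0.     0.   ]]
53.78477274497865 12.35
```

View pics/s1.png

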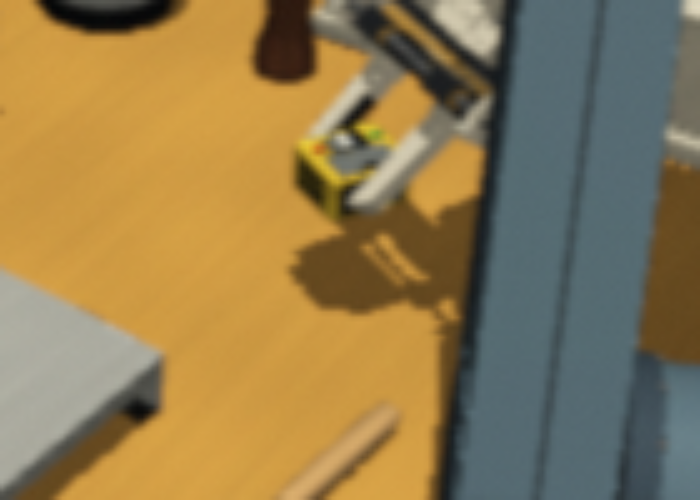

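The timer is held back-up; the white ridge shows at crop (345,135). Now I'll lower it, let go, and look.

```bash
python3 - <<'E'
from h import *
p=m.current_tcp_pos(); R=m.current_tool_rot()
m.movel(p-[0,0,.068],speed=.1)
print("touch",m.movel(p-[0,0,.086],speed=.02,max_force=3), (p-m.current_tcp_pos())[2], m.current_force())
m.gripper_to(.72); m.pause(.3)
q=m.current_tcp_pos(); m.movel(q-.1*R[:,2],speed=.1); 
m.goto([.40,-.27,.20],tool(180+30,0))
# look
K=cam("wrist"); im=m.get_image("wrist")
s=m.silhouettes("timer","wrist"); M=s[0]['mask'].astype(float)
f=lambda y:Ro.from_euler('z',y,degrees=True).as_matrix()@cols([0,0,-1],hd(240))
r=fit([("wrist",M,K)],f,(.46,-.24),(.036,.054,.064),.018); print(r.x,r.fun)
for l in("ridge","back"):
    for d in m.spot_point(l,"wrist")[:2]: print(l,d['point'],d['score'],atz("wrist",d['point'],.04 if l=="ridge" else .036,K))
o=im[:,:,::-1].copy()
C=np.array([[i,j,k] for i in(-1,1) for j in(-1,1) for k in(-1,1)])*np.array((.036,.054,.064))/2
Rt=f(r.x[2]); P=np.array([r.x[0],r.x[1],.018]); uv=proj("wrist",C@Rt.T+P,K)
rd=proj("wrist",np.array([[-.022,.01,-.004]])@Rt.T+P,K)
u0,v0=uv.mean(0).astype(int); S=6; print(u0,v0)
cr=cv2.resize(o[v0-45:v0+45,u0-60:u0+60],None,fx=S,fy=S,interpolation=cv2.INTER_CUBIC)
q=((uv-[u0-60,v0-45]+.5)*S).astype(int)
for a in range(8):
    for b in range(a):
        if bin(a^b).count('1')==1: cv2.line(cr,q[a].tolist(),q[b].tolist(),(0,0,255),1)
cv2.circle(cr,((rd[0]-[u0-60,v0-45]+.5)*S).astype(int).tolist(),4,(255,0,255),1)
cv2.imwrite("pics/w3.png",cr); print(m.current_time_s())
E
```

```text
touch True 0.0792120791990441 [-1.49348804 -0.59541805  3.08423118]
[ 0.46087132 -0.23957161 -4.30795241] 0.1263484450978295
ridge [480.5, 272.2] 0.41 [ 0.36775961 -0.0419644   0.04      ]
back [271.7, 253.6] 0.83 [ 0.46030934 -0.24155641  0.036     ]
273 248
17.625
```

View pics/w3.png

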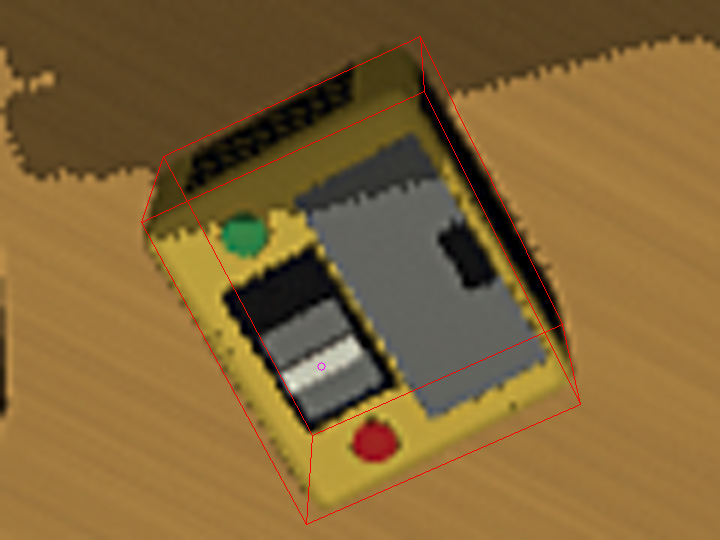

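The timer lies flat with its back up. The ridge is at crop (322,364) on the red-dot side, and the model agrees (321,366). The ridge line puts z_t at a heading of about 238°. I'll grip the ridge between the fingertips and draw it towards the green dot.

```bash
cat >> h.py <<'E'
def look(name,S=6):
    K=cam("wrist"); im=m.get_image("wrist"); d=m.silhouettes("timer","wrist")[0]; u,v=np.int32(d['point'])
    cr=cv2.resize(im[max(v-45,0):v+45,u-60:u+60,::-1],None,fx=S,fy=S,interpolation=cv2.INTER_CUBIC); cv2.imwrite(name,cr)
    print("crop origin",u-60,v-45); return K,d
E
python3 - <<'E'
from h import *
Rt=cols([0,0,-1],hd(237.8)); P=np.array([.461,-.2397,.018])
rd=P+Rt@[-.022,.01,-.004]; print(rd)
R=tool(147.8); tz=Rt[:,2]
c=np.array([rd[0],rd[1],.0378])
m.gripper_to(.25)
m.goto(c+[0,0,.06],R); print(m.movel(c,speed=.06,max_force=4),m.current_force())
m.gripper_to(0.0); print("ridge mm",m.current_opening()*93,m.current_force())
m.movel(c+tz*.0088,speed=.02); print(m.current_force(),m.current_opening()*93)
m.gripper_to(.25); m.movel(c+tz*.0088+[0,0,.06],speed=.1)
m.goto([.40,-.27,.20],tool(210)); look("pics/w4.png"); print(m.current_time_s())
E
```

```text
[ 0.47159344 -0.24164399  0.04      ]
False [0.01375668 0.1821273  0.48485125]
ridge mm 2.923158973998014 [-1.66544094 -1.12481812  2.43574665]
[1.70062033 0.59811812 3.56736639] 3.035790523032317
crop origin 215 198
24.3833
```

View pics/w4.png

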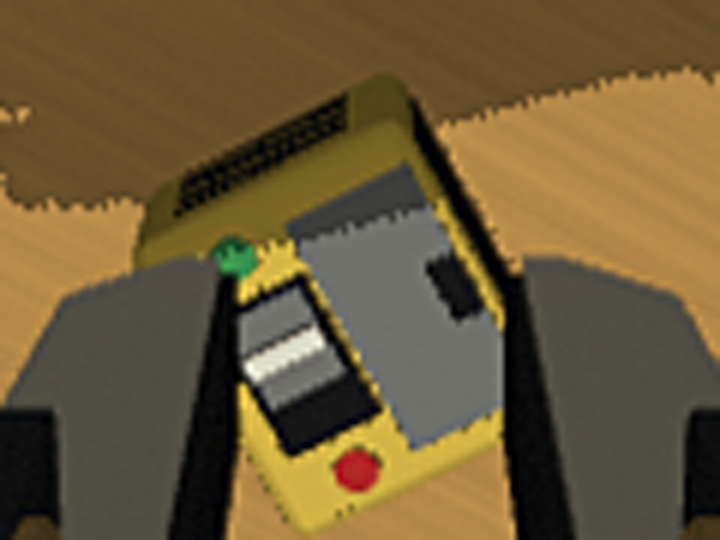

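The grey slide and white ridge (285,352) now sit at the green-dot end of the slot, with the black gap on the red side. So the switch is on, and the timer moved by less than 1 mm. Next I'll pick it up by its ends and stand it on the riser.

```bash
python3 - <<'E'
from h import *
Rt=cols([0,0,-1],hd(237)); P=np.array([.461,-.2397,.018]); g=np.array([-.006,0,0])
R1=tool(147,50); tcp=P+Rt@g+.019*R1[:,2]; print(tcp)
m.gripper_to(1.0)
m.goto(tcp-.12*R1[:,2],R1); print(m.movel(tcp,speed=.1,max_force=5))
m.gripper_to(.4); print("mm",m.current_opening()*93,m.current_force())
m.movel(tcp+[0,0,.17],speed=.12); print(m.current_opening()*93,m.current_force())
w=-3.8; R2=tool(w,-40); Rt2=R2@R1.T@Rt; print(Rt2.round(2))
T=np.array([.571,.028,.077]); tcp2=T+Rt2@g+.019*R2[:,2]
m.goto(tcp2+[0,0,.10],R2); m.pause(.2)
print(m.current_opening()*93,m.current_force())
m.movel(tcp2+[0,0,.012],speed=.08)
print("touch",m.movel(tcp2-[0,0,.006],speed=.02,max_force=3),(m.current_tcp_pos()-tcp2)[2],m.current_force())
cv2.imwrite("pics/s2.png",cv2.resize(m.get_image("side")[170:290,200:360,::-1],None,fx=5,fy=5)); print(m.current_time_s())
E
```

```text
[ 0.44879328 -0.23177286  0.01178704]
False
mm 63.91270192117974 [ 0.47534741 -1.26554724  0.6157233 ]
63.74297756013431 [-0.212287    0.12247153 -2.94686709]
[[-1.   -0.    0.07]
 [ 0.07 -0.    1.  ]
 [-0.    1.    0.  ]]
63.775394798698194 [-0.75280679 -1.00012417 -2.66173039]
touch True 0.0004840141090365485 [0.72168426 0.207648   4.30723274]
35.0083
```

View pics/s2.png

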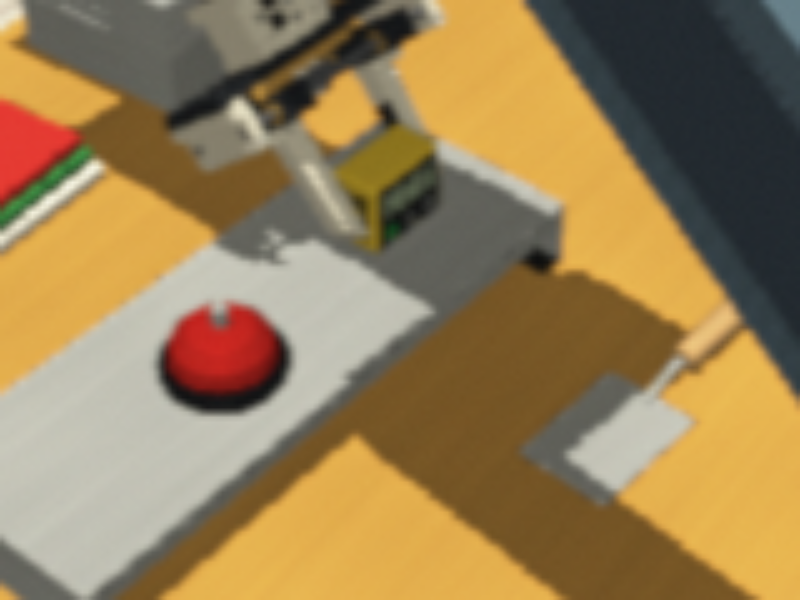

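The timer stands on the riser with the display (410,195) facing the near edge, and the bell is untouched. Now I'll release, retract and check.

```bash
python3 - <<'E'
from h import *
R=m.current_tool_rot(); q=m.current_tcp_pos()
m.gripper_to(.88); m.pause(.3); m.movel(q-.14*R[:,2],speed=.08)
m.goto([.40,-.10,.28],tool(180))
cv2.imwrite("pics/s3.png",cv2.resize(m.get_image("side")[170:290,200:360,::-1],None,fx=5,fy=5))
M=m.silhouettes("timer","side")[0]['mask'].astype(float)
f=lambda y:Ro.from_euler('z',y,degrees=True).as_matrix()@np.stack([[-1,0,0],[0,0,1],[0,1,0]],1).astype(float)
r=fit([("side",M,cam("side"))],f,(.571,.028),(.036,.054,.064),.077); print(r.x,r.fun)
print([(d['point'],d['score']) for d in m.spot_point("bell","side")[:1]],m.current_force(),m.current_time_s())
E
```

```text
[0.56903342 0.0290766  7.65587021] 0.1212046971360985
[([245.8, 241.6], 0.83)] [-0.63129554  0.76233477  0.41829664] 40.925
```

View pics/s3.png

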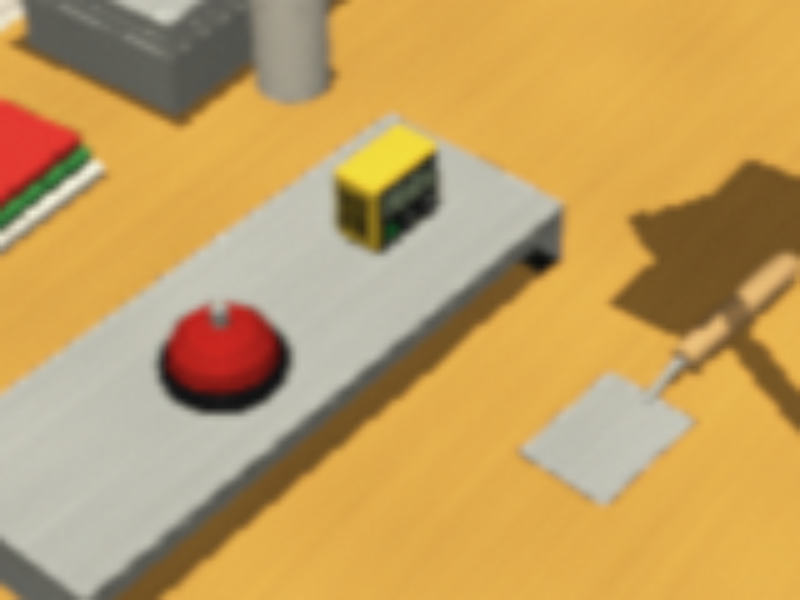

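```bash
python3 -c "
from workcell import manip as m
m.job_done(); print(m.current_time_s())"
```

```text
the job is handed in; nothing more can be done
the job is handed in; nothing more can be done
```

I handed the job in at about 41 s of the 72 s allowed; no verdict is reported. The timer was laid on its display and let go of, and its switch was drawn across to the green dot by gripping the ridge. It was then picked up by its ends and stood on its foot on the riser, display towards the near edge.

**Last checks:**
- **Setting down:** both times contact came within 1 mm of the expected height, at about 3 N, with no drop.
- **Switch:** the wrist picture after the slide showed the ridge at the green end of its slot. I did not see the switch again after the timer was stood up.
- **Placement:** the final side picture shows the timer upright and released near (0.569, 0.029), beside the bell.
- **Other things:** the bell is where it was at the start. The spatula and squeeze bottle look undisturbed; I did not check the mill, spice jar, ramekin and salt box again.

**Checks that disagreed:**
- **Yaw:** the coarse side-camera fit put the timer about 11° (0.2 rad) off the riser's direction. The gripper pose at placing says it should be within about 2°, and the picture looks nearly square. Either value is inside the 0.35 rad limit.
- **Silhouette fits:** all the timer fits were loose, with 10–13 % mismatch from its rounded edges, so for both grasps I took the yaw from the printed features instead.
- **Ridge detector:** it gave a wrong point on the laid timer, so I used the fitted position, which matched the picture.

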